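# Tag the loan and open the document canister

## Task

A document canister is being taken into use: hang the wooden loan tag by its eye on the upright post, so that it lies down flat on the post's foot, and let go of it. Then take the twist-lock cap off the canister nearest that post: its thread may be right- or left-handed, so try gently both ways, never force it against its stop, and once it is free lift it off. Finish still gripping the cap, held still about 10 cm above its canister; leave the other canister closed and the other things on the table where they are.

Things in the scene. Friction and masses are not known exactly. Their poses are not given: they have to be found in the camera images.
- tag: wooden loan tag, loose, lying flat: plate 115 mm long (x), 34 mm wide (y), 8 mm thick, about 35 g. Origin: under the middle of the plate; +x points to the end with the eye.
- tag_eye (a point): centre of the tag's round 22 mm eye at the underside of the plate, 38.5 mm from the tag's origin along its +x.
- post: upright steel post 10 mm in diameter with a pointed tip at 53 mm over the table, in the middle of a round fixed foot 104 mm across and 10 mm high. Origin: on the post's axis at table height. The canister nearest to it is the one to open (always on the same left or right side, farther from the robot).
- canister_1: aluminium canister, fixed: 84 mm across (foot 100), shoulder 75 mm high, neck rim at 100 mm. Origin: on the axis at table height. Its cap turns easily (under 0.3 N m) one way and lifts straight off from 1.0 to 2.0 rad from closed; the other way it meets a hard stop within 0.3 rad (over 0.4 N m at once; 2.5 N m is forcing it). Which way cannot be seen and differs between the two canisters.
- canister_2: aluminium canister, fixed: 84 mm across (foot 100), shoulder 75 mm high, neck rim at 100 mm. Origin: on the axis at table height. Its cap turns easily (under 0.3 N m) one way and lifts straight off from 1.0 to 2.0 rad from closed; the other way it meets a hard stop within 0.3 rad (over 0.4 N m at once; 2.5 N m is forcing it). Which way cannot be seen and differs between the two canisters.
- cap_1: grey ribbed twist-lock cap of canister_1, loose, 76 mm across, about 0.12 kg, under a black grip bar 56 mm long (cap's x), 14 mm thick (y), 28 mm high. Origin: on the axis at the skirt's lower edge, z up; flat top at 28 mm, bar's top at 56 mm. Closed, its origin is 78 mm over the table and lugs under ledges of the neck keep it from being lifted (1.5 mm of play).
- cap_2: grey ribbed twist-lock cap of canister_2, loose, 76 mm across, about 0.12 kg, under a black grip bar 56 mm long (cap's x), 14 mm thick (y), 28 mm high. Origin: on the axis at the skirt's lower edge, z up; flat top at 28 mm, bar's top at 56 mm. Closed, its origin is 78 mm over the table and lugs under ledges of the neck keep it from being lifted (1.5 mm of play).
- ink_tin: flat grey ink-pad tin, fixed, 70 x 100 x 20 mm, on the other side from the post. Bystander.
- desk_stamp: wooden desk stamp, 40 mm across, 74 mm high, standing between the canisters. Bystander.
- tape_roll: cardboard roll 72 mm across, 24 mm high. Bystander.
- pencil_cup: steel pencil cup 72 mm across, 95 mm high. Bystander.
- glue_bottle: white bottle 48 mm across, 120 mm high. Bystander.
- stapler: stapler 130 x 34 x 46 mm. Bystander.
- paperweight: steel paperweight 60 mm across, 30 mm high. Bystander.
Mind the look-alikes: they are no part of the job. What is shaped like the post but blue or red is not meant.

How it is judged (in metres and radians):
On the way, in this order (a step that is already met when the one before it is completed fails the run):
1. the tag's eye is over the post, the tag flat on the foot and let go, both canisters still closed (horizontal distance between tag_eye and post below 0.009 m and z of tag_eye in the frame of post between 0.005 and 0.018 m and angle between tag's own z axis and vertical below 0.15 rad and contact force between tag and the fingers below 0.05 N and z of cap_1 in the frame of canister_1 below 0.083 m and horizontal distance between cap_1 and canister_1 below 0.006 m and z of cap_2 in the frame of canister_2 below 0.083 m and horizontal distance between cap_2 and canister_2 below 0.006 m), for 0.2 s.
2. the cap of the canister nearest the post is lifted clear of its neck by the gripper (((horizontal distance between post and canister_1 below 0.245 m and z of cap_1 in the frame of canister_1 above 0.108 m and contact force between cap_1 and the fingers above 1 N) or (horizontal distance between post and canister_2 below 0.245 m and z of cap_2 in the frame of canister_2 above 0.108 m and contact force between cap_2 and the fingers above 1 N))), for 0.2 s.
At the end, for the whole second after the job is handed in: the cap nearest the post gripped, still, raised 50 mm or more, within 120 mm of the canister axis, clear of the canister; other cap closed (5 mm up, 6 mm sideways); tag eye round the post (9 mm), flat on the foot (8 mm, 0.15 rad), not touched by the gripper (horizontal distance between tag_eye and post below 0.009 m and z of tag_eye in the frame of post between 0.005 and 0.018 m and angle between tag's own z axis and vertical below 0.15 rad and contact force between tag and the fingers below 0.05 N and ((horizontal distance between post and canister_1 below 0.245 m and z of cap_1 in the frame of canister_1 above 0.128 m and (z of cap_2 in the frame of canister_2 below 0.083 m and horizontal distance between cap_2 and canister_2 below 0.006 m) and horizontal distance between cap_1 and canister_1 below 0.12 m and contact force between cap_1 and the fingers above 1 N and contact force between cap_1 and canister_1 below 0.1 N and linear speed of cap_1 below 0.03 m/s) or (horizontal distance between post and canister_2 below 0.245 m and z of cap_2 in the frame of canister_2 above 0.128 m and (z of cap_1 in the frame of canister_1 below 0.083 m and horizontal distance between cap_1 and canister_1 below 0.006 m) and horizontal distance between cap_2 and canister_2 below 0.12 m and contact force between cap_2 and the fingers above 1 N and contact force between cap_2 and canister_2 below 0.1 N and linear speed of cap_2 below 0.03 m/s))); the arm keeps its last pose, push and grip.
It fails at once if a bystander is pushed more than 30 mm (distance of any of desk_stamp, tape_roll, pencil_cup, glue_bottle, stapler, paperweight from where it was at the start of the episode above 0.03 m).
It fails at once if a cap is forced: more than 150 N between cap and canister (contact force between cap_1 and canister_1 above 150 N or contact force between cap_2 and canister_2 above 150 N).
It fails at once if the cap of the other canister is taken off ((not (horizontal distance between post and canister_1 below 0.245 m) and z of cap_1 in the frame of canister_1 above 0.098 m) or (not (horizontal distance between post and canister_2 below 0.245 m) and z of cap_2 in the frame of canister_2 above 0.098 m)).
It also fails if it takes over 58 s, if anything falls off the work surface, if the arm or the gripper's body presses on something with over 40 N, if the wrist force passes 120 N, or if a joint passes its speed limit or range.

## Robot

A 6-joint arm with a two-finger parallel gripper is mounted at the origin on the work surface. World frame = base frame: x ahead of the robot, y to its left, z up, the work surface at z = 0. Lengths are in mm, angles in degrees, forces in N, time in s.
With the tool pointing down it reaches from about 350 to 850 mm from the base axis. Payload 8.1 kg.
Tool frame: the origin (TCP) lies between the finger pads; the fingertips stand 17 mm ahead of it and the grasp point (between the pads) lies 2 mm behind it; z points along the fingers, y is the line along which they close (so a half turn about z gives the same grasp; the last joint's range is limited). The gripper opens to 85 mm and grips with 20 to 120 N. Pads are 22 mm wide; open, the fingers measure 114 mm over their backs; the gripper's body (76 mm by 85 mm) begins 54 mm behind the grasp point. The pads swing forward as they close: fully open they stand 13 mm farther back than shut.
Start: joints at [-68.033, 7.471, 85.268, -0, 87.261, -4.893], TCP at [271.109, -535.262, 248.292] pointing down, gripper open.
Joint ranges: [-169.43, 169.43], [-51.17, 129.36], [1.28, 143.12], [-76.62, 256.62], [0, 156.53], [-152.29, 152.29]. Speed limits (degrees/s): [136.94, 136.94, 159.86, 180, 180, 180].

## Interface

Orientations are given as [roll, pitch, yaw] about the fixed x, y, z axes, in that order (R = Rz(yaw) Ry(pitch) Rx(roll)).
In Python, from bench import sense, snapshot, hand_in, trace, place_of gives the robot as it stands.
- The arm moves only by the shell command python3 -m handwheel 'ROWS' [FORCE]. ROWS is JSON, a list of rows, each a list of 7 numbers: the opening, from -1 (shut) to 1 (fully open), then the shift along the tool's x, y, z in cm, then the turn, a rotation vector about the tool's x, y, z in rad. A call has 1 to 12 rows; each row shifts and turns the commanded pose from where the row before left it, along the tool's axes as they then stand; what a row does not reach is not made up. A row lasts 1/12 s, in which the tool goes at most 41.7 mm and 7.16 degrees, less where a joint would pass 70% of its speed; a pose out of reach is approached as far as the arm can. A call with a gripper value outside its range is refused whole. The fingers move at their own pace and stop on an object; FORCE is the grip in N (left out, the last holds). Time passes only in rows, so rows that do not move let the fingers close. It gives the time, the measured TCP pose, the force, the opening and the grip force at its end, in the units of the state.
- sense(): the state, without advancing time (a new reading comes with each control period).
- snapshot(name): name is "scene" or "top"; returns a dict with "image" (384x512x3 uint8, red, green, blue), "intrinsics" (3x3 intrinsics, pixels), "k1" (the pictures are not rectified: a ray, as slopes to the right and down, at radius r is drawn at 1 + k1 r^2 times it, then the intrinsics apply), "R" (3x3) and "t" (3): a world point X has camera coordinates R X + t. Camera axes: x right, y down, z forward; pixel columns grow to the right and rows downward; lengths in mm; the calibration is good to about 2 mm. A picture is of the moment at which its call begins. There is no depth.
- hand_in(): hands the job in; it is judged then, once.
Trained networks look in a picture, given as the dict that the camera call returned (one of the last four; its "shot" number tells which), for a name from the list of things; names that differ only in an ending like _2 or _b are one class to them, and where a whole thing is asked for, a point or a joint stands for the part that bears it (a point fixed in the world has none). Each returns a list of dicts, best first, with "conf" (0 to 1); they miss things now and then, are a little off and sometimes report something else, mostly with a low value. They report only what shows in the picture. A call takes as long as a camera call. They do not tell look-alikes from the thing itself.
- trace(picture, query): "pixels" (384x512 bool, what is visible of it).
- place_of(picture, query): "location" ([x, y, z] in mm, in world coordinates, good to about 4 mm: a listed point, or the origin of a listed thing).
The state is a dict: "time": time; "joint_pos": joint angles; "qd": joint speeds; "joint_efforts": joint torques, N m; "tool_pos": TCP position; "tcp_rot": TCP orientation; "ft_force": force on the tool from outside, world axes, zero at the start; "wrist_torque": the same for the moment, N m; "finger_gap": finger opening in mm; "grip_force": force on a finger pad.
Only numpy, scipy, OpenCV 4.12 (cv2) and the standard library are available. Lean on these libraries where they do the work, as an engineer would, in place of code of your own. Each camera call takes 0.05 s, during which the arm holds its last target. There are 200 camera calls.

## Working session

There is one attempt and no reset: what is moved stays moved. The work goes in short steps, Python scripts to look and compute and a shell command to move; the robot and the scene stay as the last step left them, time stands still between calls to the robot, and variables do not carry over. Pictures are saved under pics/ and viewed, at most 10 in all, crops included, and the job is handed in when it is done.

```bash
mkdir -p pics; ls; cat > h.py <<'E'
import numpy as np, cv2
from bench import sense, snapshot, hand_in, trace, place_of
def save(n,im): cv2.imwrite('pics/'+n,cv2.cvtColor(im,cv2.COLOR_RGB2BGR))
def ray(p,uv):
    K=np.array(p['intrinsics']);k=p['k1'];R=np.array(p['R']);t=np.array(p['t'])
    D=np.array([k,0,0,0,0.])
    x=cv2.undistortPoints(np.array([[uv]],float),K,D)[0,0]
    return -R.T@t, R.T@np.array([x[0],x[1],1])
def at(p,uv,z):
    c,d=ray(p,uv); return c+d*(z-c[2])/d[2]
def proj(p,X):
    K=np.array(p['intrinsics'])
    return cv2.projectPoints(np.array([X],float),cv2.Rodrigues(np.array(p['R'],float))[0],np.array(p['t'],float),K,np.array([p['k1'],0,0,0,0.]))[0][0,0]
E
python3 - <<'E'
from h import *
for n in ['scene','top']:
    p=snapshot(n); save(n+'1.png',p['image'])
    for q in ['tag','tag_eye','post','canister_1','cap_1','desk_stamp','ink_tin','tape_roll','pencil_cup','glue_bottle','stapler','paperweight']:
        r=place_of(p,q); print(n,q,[(np.round(d['location']).tolist(),round(d['conf'],2),np.round(proj(p,d['location'])).tolist()) for d in r])
print(sense())
E
```

```text
pics
scene tag [([481.0, 1.0, 2.0], 0.89, [272.0, 222.0]), ([769.0, -27.0, 3.0], 0.18, [195.0, 280.0])]
scene tag_eye [([512.0, 22.0, 0.0], 0.83, [272.0, 231.0])]
scene post [([330.0, 234.0, 3.0], 0.77, [372.0, 223.0]), ([486.0, 162.0, -1.0], 0.63, [322.0, 245.0]), ([791.0, 128.0, -2.0], 0.63, [242.0, 318.0]), ([259.0, 368.0, 1.0], 0.55, [429.0, 227.0]), ([634.0, 184.0, 74.0], 0.16, [303.0, 259.0])]
scene canister_1 [([633.0, 186.0, 3.0], 0.82, [303.0, 282.0]), ([653.0, -134.0, 2.0], 0.78, [195.0, 238.0]), ([655.0, -133.0, 74.0], 0.25, [192.0, 217.0])]
scene cap_1 [([656.0, -131.0, 78.0], 0.95, [192.0, 217.0]), ([636.0, 184.0, 79.0], 0.87, [303.0, 258.0])]
scene desk_stamp [([686.0, 7.0, 0.0], 0.69, [229.0, 266.0]), ([478.0, -135.0, -1.0], 0.17, [235.0, 207.0])]
scene ink_tin [([477.0, -136.0, 1.0], 0.84, [235.0, 207.0])]
scene tape_roll [([454.0, 317.0, 0.0], 0.57, [385.0, 261.0])]
scene pencil_cup [([637.0, 365.0, 3.0], 0.71, [376.0, 319.0])]
scene glue_bottle [([627.0, -354.0, -1.0], 0.92, [146.0, 208.0])]
scene stapler [([445.0, -340.0, 1.0], 0.81, [192.0, 182.0]), ([633.0, 185.0
[... 1253 characters left out ...]
11.0])]
{'time': 1.3, 'joint_pos': array([-6.80346171e+01,  7.47261246e+00,  8.52688198e+01,  1.10010557e-03,
        8.72599228e+01, -4.89309326e+00]), 'qd': array([-0.01301592, -0.04512393,  0.03580475,  0.00569992,  0.04462645,
        0.02443783]), 'joint_efforts': array([ 4.45483611e-04, -5.69306624e+01, -5.00857651e+01, -2.91997130e-04,
        1.17139280e-03, -4.81817654e-05]), 'tool_pos': array([ 271.0998934 , -535.26546402,  248.26734552]), 'tcp_rot': array([-1.79998744e+02, -1.21042101e-03,  2.68584236e+01]), 'ft_force': array([-0.19559916,  1.41440713, -0.77344721]), 'wrist_torque': array([-0.00703144, -0.06551847, -0.00292531]), 'grip_force': 0.0, 'finger_gap': 85.07557793158587}
```

View pics/scene1.png

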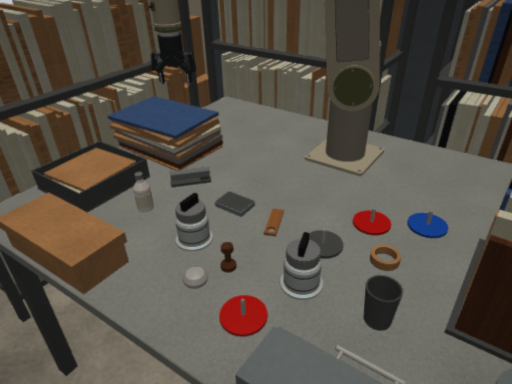

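View pics/top1.png

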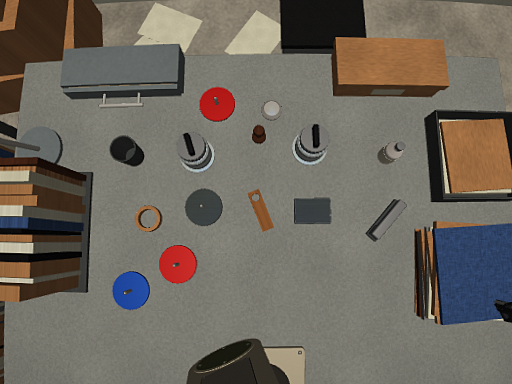

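Post candidates in the scene image: red (372,223), red (242,315), blue (428,225) and grey (322,243). Only the grey one, at about (485,160) mm, fits: blue and red are excluded, and it is about 150 mm from canister (635,184), while the other canister is about 340 mm away. Next I measure precisely and confirm with a crop.

```bash
cat > m.py <<'E'
from h import *
def best(p,q,X):
    c=proj(p,X); rs=[r['pixels'] for r in trace(p,q)]
    rs=[r for r in rs if r.any()]
    return min(rs,key=lambda r:np.hypot(*(np.argwhere(r).mean(0)[::-1]-c)))
def gp(p,m,z): return np.array([at(p,(u,v),z)[:2] for v,u in np.argwhere(m)])
def tag(p,X=(480,5,0),z=4):
    m=best(p,'tag',X); g=gp(p,m,z).astype(np.float32)
    (c,s,a)=cv2.minAreaRect(g); 
    w=np.linalg.svd(g-g.mean(0),full_matrices=False)[2][0]; w*=np.sign(w[0])
    return np.round(c,1),np.round(s,1),round(np.degrees(np.arctan2(w[1],w[0])),1)
def disc(p,X):
    m=best(p,'post',X); g=gp(p,m,10).astype(np.float32)
    return [np.round(x,1) for x in cv2.fitEllipse(cv2.convexHull(g))], m.sum()
def bar(p,X):
    c=proj(p,(X[0],X[1],130)); im=p['image'].astype(int); h=np.zeros(im.shape[:2],bool)
    u,v=np.round(c).astype(int); h[v-22:v+23,u-22:u+23]=True
    m=(h&(im.max(2)<38)).astype(np.uint8)
    n,l,s,_=cv2.connectedComponentsWithStats(m); 
    m=l==1+np.argmax(s[1:,4]); g=gp(p,m,132)
    w=np.linalg.svd(g-g.mean(0),full_matrices=False)[2][0]; w*=np.sign(w[0])
    return m.sum(),np.round(g.mean(0),1),round(np.degrees(np.arctan2(w[1],w[0])),1)
E
python3 - <<'E'
from m import *
ps=[snapshot('scene'),snapshot('top')]
for p in ps:
    print('tag',tag(p)); print('disc',disc(p,(485,160,10)))
    for X in [(635,184)]: print('bar',bar(p,X))
    for z in (10,53):print(proj(p,(485,160,z)))
a=cv2.resize(ps[0]['image'][180:300,230:370],None,fx=4,fy=4,interpolation=2)
save('crop1.png',a)
E
```

```text
tag (array([478. ,   2.7]), array([123.9,  35.6]), np.float32(21.4))
disc ([array([488., 168.]), array([ 88.2, 111.7]), np.float64(127.6)], np.int64(627))
bar (np.int64(154), array([648.3, 189.8]), np.float64(19.4))
[322.248038   241.38406888]
[323.42276642 228.46291168]
tag (array([694.1,   8.5]), array([37.2, 47.5]), np.float32(0.5))
disc ([array([486.7, 164.2]), array([103. , 105.9]), np.float64(101.2)], np.int64(1125))
bar (np.int64(130), array([632.1, 181.9]), np.float64(18.1))
[204.40929635 207.06602545]
[201.91281889 205.6273234 ]
```

View pics/crop1.png

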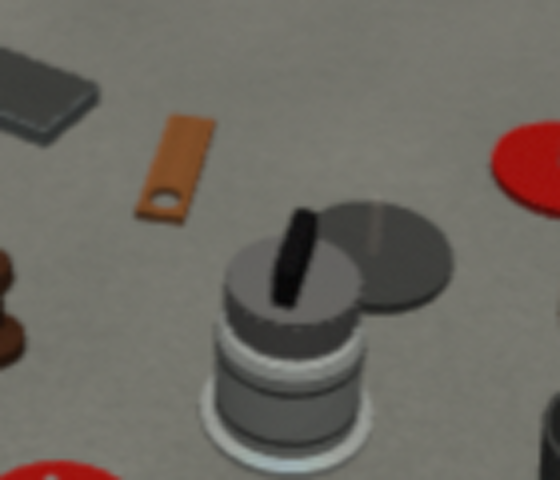

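The crop shows the grey post (crop (376,230)) on the dark foot, behind the nearest canister. The tag has its eye at the near end (crop (165,198)), towards +x.

```bash
cat > t.py <<'E'
from m import *
def tagc(p,X,z=6):
    c=np.round(proj(p,X)).astype(int); im=p['image'].astype(int)
    m=(im[...,0]-im[...,2]>40); h=np.zeros_like(m); h[c[1]-40:c[1]+40,c[0]-40:c[0]+40]=1; m&=h
    n,l,s,_=cv2.connectedComponentsWithStats(m.astype(np.uint8)); m=l==1+np.argmax(s[1:,4])
    g=gp(p,m,z).astype(np.float32); c,s,a=cv2.minAreaRect(g); return np.round(c,1),np.round(s,1),round(a,1),m.sum()
E
python3 - <<'E'
from t import *
for n in ('scene','top'):
    p=snapshot(n); print(tagc(p,(478,4,4)))
    if n=='scene': print(at(p,(323.6,230.5),53),at(p,(323.3,243.7),10))
    print([np.round(d['location'],1) for d in place_of(p,'tag_eye')][:1],[np.round(d['location'],1) for d in place_of(p,'post') if abs(d['location'][0]-485)<30])
E
```

```text
(array([477. ,   3.5]), array([119.4,  35.1]), 22.1, np.int64(299))
[492.13415268 164.17415312  53.        ] [491.70980598 166.51013985  10.        ]
[array([515.4,  16.7,   1.1])] [array([484.7, 164. ,  -1. ])]
(array([476.7,   5.6]), array([115.3,  34.5]), 21.4, np.int64(479))
[array([515.8,  20.3,  -4. ])] [array([484.2, 163. ,   1.9])]
```

```bash
cat > d.py <<'E'
import sys,numpy as np
from bench import sense
from scipy.spatial.transform import Rotation as Ro
s=sense(); x,y,z,yaw=map(float,sys.argv[1:5])
R=Ro.from_euler('xyz',s['tcp_rot'],degrees=True); T=Ro.from_euler('xyz',[180,0,yaw],degrees=True)
print('cm',np.round(R.inv().apply(np.array([x,y,z])-s['tool_pos'])/10,2),'rad',np.round((R.inv()*T).as_rotvec(),3))
print(np.round(s['tool_pos'],1),np.round(s['tcp_rot'],1),'gap',round(s['finger_gap'],1),'grip',round(s['grip_force'],1),'F',np.round(s['ft_force'],1),'M',np.round(s['wrist_torque'],2),'t',s['time'],'q',np.round(s['joint_pos']))
E
python3 -m handwheel '[[0.3,2.2,-2,0,0,0,0],[0.3,2.2,-2,0,0,0,0],[0.3,2.2,-2,0.5,0,0,0],[0.3,2.2,-2,0.5,0,0,0],[0.3,2.2,-2,0.5,0,0,0],[0.3,2.2,-2,0.5,0,0,0],[0.3,2.2,-2,0.5,0,0,0],[0.3,2.2,-2,0.5,0,0,0],[0.3,2.2,-2,0.5,0,0,0],[0.3,2.2,-2,0.5,0,0,0],[0.3,2.2,-2,0.5,0,0,0],[0.3,2.2,-2,0.5,0,0,0]]' 30; python3 d.py 477 4.5 60 21.7
```

```text
time: 2.9
tool_pos: [398.5, -200.6, 198.3]
tcp_rot: [180.0, -0.0, 26.9]
ft_force: [1.1, -0.1, -0.8]
finger_gap: 55.6
grip_force: 0.0
cm [ 16.26 -14.76  13.83] rad [ 0.001 -0.     0.09 ]
[ 398.5 -200.6  198.3] [180.   -0.   26.9] gap 55.6 grip 0.0 F [ 1.1 -0.1 -0.8] M [ 0.01 -0.04 -0.01] t 2.9 q [-33. -16. 112.   0.  83.  30.]
```

```bash
python3 -m handwheel '[[0.3,2,-1.8,1,0,0,0],[0.3,2,-1.8,1,0,0,0],[0.3,2,-1.8,1,0,0,0],[0.3,2,-1.8,1.5,0,0,0],[0.3,2,-1.8,2,0,0,0],[0.3,2,-1.8,2,0,0,0],[0.3,2,-1.8,2,0,0,0],[0.3,0,0,0,0,0,0.09],[0.3,0,0,0,0,0,0],[0.3,0,0,0,0,0,0]]' >/dev/null; python3 d.py 477 4.5 19 21.7
```

```text
cm [ 2.14 -2.44  7.44] rad [0.    0.    0.003]
[466.2 -26.1  93.4] [180.    0.   21.9] gap 55.7 grip 0.0 F [ 0.2 -0.3  1. ] M [ 0.03  0.02 -0.  ] t 3.7333 q [ -9.  -6. 115.  -0.  70.  59.]
```

```bash
python3 -m handwheel '[[0.1,1.1,-1.2,1,0,0,0],[0.1,1.04,-1.24,1,0,0,0],[0.1,0,0,1,0,0,0],[0.1,0,0,1,0,0,0],[0.1,0,0,1,0,0,0],[0.1,0,0,0,0,0,0],[0.1,0,0,0,0,0,0]]' >/dev/null; python3 d.py 477 4.5 19 21.7
python3 - <<'E'
from t import *
a=[]
for n in ('scene','top'):
    p=snapshot(n); u,v=np.round(proj(p,(480,5,10))).astype(int)
    a.append(cv2.resize(p['image'][v-40:v+40,u-50:u+50],None,fx=4,fy=4,interpolation=2))
save('g1.png',np.hstack(a))
E
```

```text
cm [ 0.11 -0.05  2.37] rad [-0.001  0.002 -0.   ]
[476.2   3.7  42.7] [-1.80e+02  1.00e-01  2.17e+01] gap 46.9 grip 0.0 F [ 0.3 -0.4 -0.4] M [0.03 0.02 0.03] t 4.3167 q [ -6.   0. 115.  -0.  64.  63.]
```

View pics/g1.png

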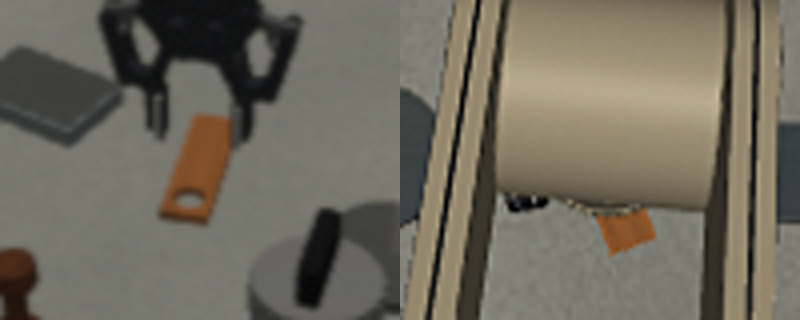

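The fingers (left half, tips at about (155,130) and (240,135)) straddle the tag's middle from above. I descend and close.

```bash
python3 -m handwheel '[[0.1,0.1,0,1,0,0,0],[0.1,0,0,0.9,0,0,0],[0.1,0,0,0.4,0,0,0],[0.1,0,0,0.2,0,0,0],[0.1,0,0,0,0,0,0],[-0.6,0,0,0,0,0,0],[-0.6,0,0,0,0,0,0],[-0.6,0,0,0,0,0,0],[-0.6,0,0,0,0,0,0],[-0.6,0,0,0,0,0,0]]' 30 >/dev/null; python3 d.py 477 4.5 19 21.7
```

```text
cm [-0.11 -0.02 -0.05] rad [ 0. -0.  0.]
[478.1   4.8  18.5] [180.   -0.   21.7] gap 32.9 grip 29.9 F [ 0.1 -0.1  0.3] M [ 0.01 -0.03  0.01] t 5.25 q [ -6.   3. 116.   0.  61.  63.]
```

```bash
python3 -m handwheel '[[-0.6,0,0,-1,0,0,0],[-0.6,0,0,-2,0,0,0],[-0.6,0,0,-2,0,0,0],[-0.6,0,0,-2,0,0,0],[-0.6,0.5,-2.4,0,0,0,0],[-0.6,0.5,-2.4,0,0,0,0],[-0.6,0.5,-2.4,0,0,0,0],[-0.6,0.5,-2.4,0,0,0,0],[-0.6,0.5,-2.4,0,0,0,0],[-0.6,0.5,-2.4,0,0,0,0],[-0.6,0,0,0,0,0,0],[-0.6,0,0,0,0,0,0]]' >/dev/null; python3 d.py 452.3 150.2 85 21.7
python3 - <<'E'
from t import *
a=[]
for n in ('scene','top'):
    p=snapshot(n); s=sense(); z=s['tool_pos'][2]-18.5
    u,v=np.round(proj(p,(480,160,40))).astype(int)
    print(n,[np.round(d['location'],1).tolist()+[d['conf']] for d in place_of(p,'tag_eye')][:2],tagc(p,(452,150,z),z+6))
    a.append(cv2.resize(p['image'][v-40:v+40,u-50:u+50],None,fx=4,fy=4,interpolation=2))
save('g2.png',np.hstack(a))
E
```

```text
cm [-0.03  0.02  0.4 ] rad [ 0.    -0.001  0.003]
[452.5 150.5  89. ] [180.   -0.   21.9] gap 33.1 grip 30.0 F [-0.3 -0.4 -0.9] M [ 0.04 -0.   -0.02] t 6.25 q [ 12.  -4. 114.  -0.  70.  80.]
scene [[489.0, 163.2, 71.3, 0.64]] (array([452. , 148.6]), array([121. ,  34.3]), 22.1, np.int64(343))
top [[473.2, -135.9, 1.4, 0.59]] (array([367. , 211.4]), array([30.4, 77.6]), 0.1, np.int64(316))
```

View pics/g2.png

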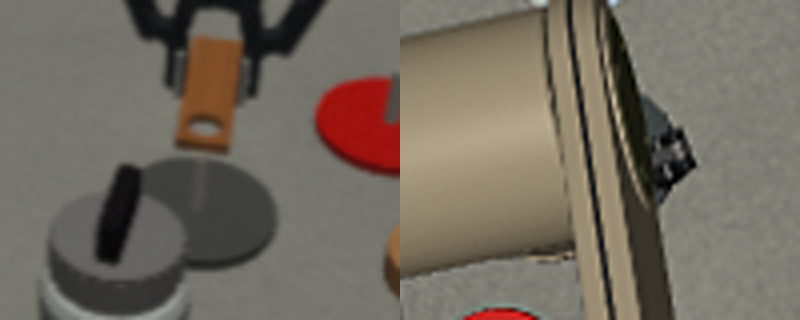

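Left half: the tag is held with its eye at crop (207,128), just above the post tip at about (203,160). I lower it to just above the tip and compare the two.

```bash
python3 -m handwheel '[[-0.6,0,0,0.6,0,0,0],[-0.6,0,0,0.6,0,0,0],[-0.6,0,0,0,0,0,0],[-0.6,0,0,0,0,0,0]]' >/dev/null; python3 d.py 452.3 150.2 40 21.7
python3 - <<'E'
from t import *
p=snapshot('scene'); s=sense(); zb=s['tool_pos'][2]-18.5
print([np.round(d['location'],1).tolist()+[d['conf']] for d in place_of(p,'tag_eye')][:2])
u,v=np.round(proj(p,(485,164,45))).astype(int)
im=p['image'][v-25:v+25,u-30:u+30]
big=cv2.resize(im,None,fx=12,fy=12,interpolation=2)
def mk(X,c):
    q=proj(p,X)-[u-30,v-25]; cv2.circle(big,tuple(int(k*12+6) for k in q),3,c,-1)
for X,Y in [(485,162),(491,166)]:
    for z in (10,30,53): mk((X,Y,z),(0,255,0) if X==485 else (255,255,0))
th=np.radians(21.8);e=s['tool_pos'][:2]+37.4*np.array([np.cos(th),np.sin(th)]); print(e,zb)
mk((*e,zb+8),(0,0,255)); mk((*e,zb),(255,0,255))
save('g3.png',big)
E
```

```text
cm [ 0.08 -0.08  3.54] rad [-0.     0.002 -0.001]
[451.9 149.1  75.4] [-1.80e+02  1.00e-01  2.17e+01] gap 33.0 grip 30.0 F [-0.7  0.2 -0.7] M [0.02 0.03 0.01] t 6.7833 q [ 12.  -3. 115.   0.  68.  80.]
[[488.0, 161.0, 59.7, 0.73], [475.9, -135.8, -0.3, 0.22]]
[486.9262531  163.17420972] 57.26722262000905
```

View pics/g3.png

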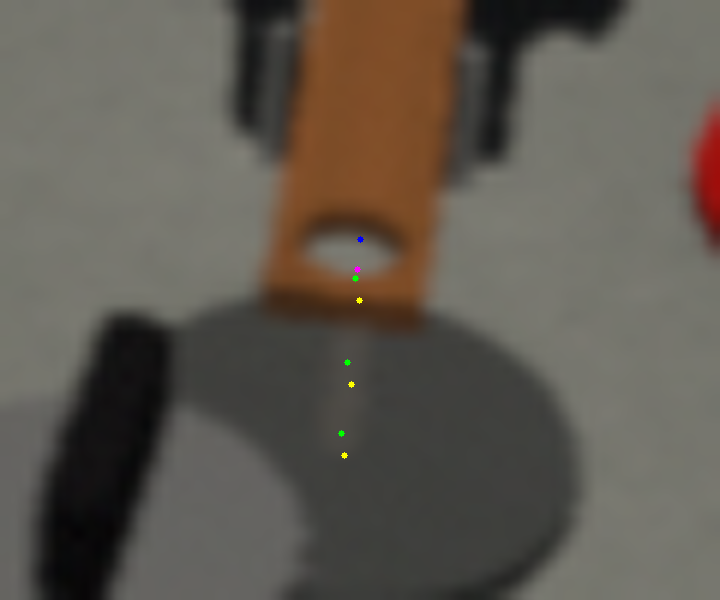

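```bash
python3 -m handwheel '[[-0.6,-0.05,-0.14,0,0,0,0],[-0.6,0,0,0.6,0,0,0],[-0.6,0,0,0.6,0,0,0],[-0.6,0,0,0.3,0,0,0],[-0.6,0,0,0,0,0,0],[-0.6,0,0,0,0,0,0]]' >/dev/null; python3 d.py 452.3 150.2 30 21.7; python3 -m handwheel '[[-0.6,0,0,0.4,0,0,0],[-0.6,0,0,0.4,0,0,0],[-0.6,0,0,0.4,0,0,0],[-0.6,0,0,0,0,0,0],[-0.6,0,0,0,0,0,0]]' >/dev/null; python3 d.py 452.3 150.2 30 21.7
```

```text
cm [0.1  0.09 3.07] rad [-0.     0.001  0.   ]
[451.1 150.7  60.7] [-1.80e+02  1.00e-01  2.17e+01] gap 32.6 grip 30.0 F [-0.4  1.   0. ] M [ 0.02 -0.01  0.01] t 7.3833 q [ 12.  -1. 115.   0.  66.  81.]
cm [0.09 0.08 1.88] rad [-0.     0.001  0.   ]
[451.2 150.7  48.8] [-1.80e+02  1.00e-01  2.17e+01] gap 32.8 grip 30.0 F [ 0.5 -0.6 -0.6] M [ 0.01 -0.02 -0.04] t 7.8 q [ 12.  -0. 115.   0.  65.  81.]
```

No contact, and the underside is at about 30 mm, below the tip. The post is in the eye. I lower it the rest of the way and release.

```bash
python3 -m handwheel '[[-0.6,0,0,0.6,0,0,0],[-0.6,0,0,0.5,0,0,0],[-0.6,0,0,0.4,0,0,0],[-0.6,0,0,0.3,0,0,0],[-0.6,0,0,0,0,0,0],[-0.6,0,0,0,0,0,0]]' >/dev/null; python3 d.py 452.3 150.2 30 21.7;
python3 -m handwheel '[[0.1,0,0,0,0,0,0],[0.1,0,0,0,0,0,0],[0.1,0,0,0,0,0,0],[0.1,0,0,-1,0,0,0],[0.1,0,0,-2,0,0,0],[0.1,0,0,-2.5,0,0,0],[0.1,0,0,-2.5,0,0,0],[0.1,0,0,-2.5,0,0,0],[0.1,0,0,-2.5,0,0,0],[0.1,0,0,-2.5,0,0,0],[0.1,0,0,0,0,0,0],[0.1,0,0,0,0,0,0]]' >/dev/null; python3 d.py 636 184 180 19
python3 - <<'E'
from t import *
p=snapshot('scene'); print([np.round(d['location'],1).tolist()+[d['conf']] for d in place_of(p,'tag_eye')][:2],tagc(p,(452,150,14),16))
u,v=np.round(proj(p,(475,160,20))).astype(int)
save('g4.png',cv2.resize(p['image'][v-30:v+35,u-40:u+40],None,fx=8,fy=8,interpolation=2))
for X in [(636,184)]: print(bar(p,X))
print([np.round(d['location'],1).tolist() for d in place_of(p,'cap_1')])
p=snapshot('top');print([np.round(d['location'],1).tolist() for d in place_of(p,'cap_1')])
E
```

```text
cm [0.07 0.08 0.1 ] rad [-0.     0.001  0.   ]
[451.3 150.7  31. ] [-180.     0.    21.7] gap 33.0 grip 30.0 F [0.9 1.6 0.8] M [ 0.04 -0.03 -0.04] t 8.3 q [ 12.   1. 116.  -0.  63.  81.]
cm [18.22  3.71  1.01] rad [ 0.001 -0.005  0.047]
[453.  151.1 189.2] [180.   -0.3  21.7] gap 46.9 grip 0.0 F [-0.3  0.5 -0.3] M [ 0.03  0.04 -0.01] t 9.3 q [ 12. -10. 109.   0.  81.  81.]
[[490.8, 163.7, 12.3, 0.92], [445.1, -340.3, 1.7, 0.47]] (array([451.3, 148.7]), array([120.7,  35.2]), 21.3, np.int64(307))
(np.int64(153), array([648.1, 189.8]), np.float64(19.5))
[[653.5, -131.6, 73.8], [635.8, 183.0, 79.3]]
[[635.0, 184.0, 79.0]]
```

View pics/g4.png

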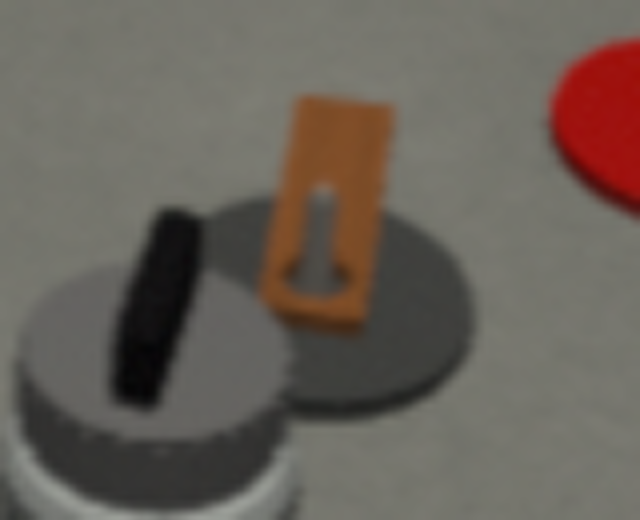

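The tag lies flat on the grey foot with the post (crop (320,240)) through its eye. Next I fit a bar model to the cap's grip bar.

```bash
python3 - <<'E'
from m import *
from scipy.optimize import minimize
P=[]
for n in('scene','top'):
    p=snapshot(n); p=dict(p); im=cv2.cvtColor(cv2.imread(f'pics/{n}1.png'),cv2.COLOR_BGR2RGB); p['image']=im
    u,v=np.round(proj(p,(635,184,125))).astype(int); h=18
    g=im[v-h:v+h,u-h:u+h].max(2).astype(float); 
    lo=np.percentile(g,2)
    # darkness 0..1, cap top grey ~ local
    P.append((p,u-h,v-h,g)); print(n,np.percentile(g,[1,5,10,20,50,80]).round())
def sil(p,u0,v0,x,y,a,S=8,h=18):
    c,s=np.cos(a),np.sin(a); pts=[]
    for i in(-28,28):
        for j in(-7,7):
            for z in(106,134): pts.append(proj(p,(x+i*c-j*s,y+i*s+j*c,z)))
    q=((np.array(pts)-[u0,v0]+.5)*S*16).astype(np.int32)
    m=np.zeros((2*h*S,2*h*S),np.uint8); cv2.fillConvexPoly(m,cv2.convexHull(q),255,shift=4)
    return cv2.resize(m,(2*h,2*h),interpolation=cv2.INTER_AREA)/255.
def cost(w,sel=(0,1)):
    e=0
    for k in sel:
        p,u0,v0,g=P[k]; d=(g<60).astype(float) if 0 else np.clip((75-g)/50,0,1)
        m=sil(p,u0,v0,w[0],w[1],np.radians(w[2]))
        yy,xx=np.mgrid[:36,:36]; near=cv2.dilate((m>0).astype(np.uint8),np.ones((5,5)))
        e+=((d-m)**2*near).sum()+ .0*m.sum()
    return e
for sel in((0,1),(0,),(1,)):
    r=min((minimize(cost,[635+i,184+j,a],args=(sel,),method='Nelder-Mead',options=dict(initial_simplex=np.array([[635+i,184+j,a],[639+i,184+j,a],[635+i,188+j,a],[635+i,184+j,a+6]]))) for i in(-3,3) for j in(-3,3) for a in(14,20,26)),key=lambda r:r.fun)
    print(sel,r.x.round(1),round(r.fun,1))
E
python3 d.py 635 184 180 19
```

```text
scene [ 10.  17.  24.  63.  99. 116.]
top [  0.  16.  25.  95. 119. 124.]
(0, 1) [634.8 183.7  19.2] 46.4
(0,) [633.1 182.3  19. ] 27.0
(1,) [634.5 184.2  19. ] 15.5
cm [18.34  3.71  0.48] rad [-0.     0.002  0.047]
[450.9 150.6 185.2] [-1.80e+02  1.00e-01  2.17e+01] gap 47.0 grip 0.0 F [ 0.7  0.6 -0.2] M [-0.    0.01  0.02] t 9.65 q [ 12. -10. 109.   0.  81.  81.]
```

```bash
python3 -m handwheel '[[0,2.3,0.46,0,0,0,0],[0,2.3,0.46,0,0,0,0],[0,2.3,0.46,0,0,0,0],[0,2.3,0.46,0,0,0,0],[0,2.3,0.46,0,0,0,0],[0,2.3,0.46,0,0,0,0],[0,2.3,0.46,0,0,0,0],[0,2.3,0.46,0,0,0,0.047],[0,0,0,0,0,0,0],[0,0,0,0,0,0,0]]' >/dev/null; python3 d.py 634.8 183.8 127 19; python3 - <<'E'
from m import *
p=snapshot('scene'); u,v=np.round(proj(p,(635,184,140))).astype(int)
save('g5.png',cv2.resize(p['image'][v-40:v+40,u-40:u+40],None,fx=7,fy=7,interpolation=2))
E
```

```text
cm [-0.13  0.02  5.75] rad [-0.     0.003  0.   ]
[636.1 184.5 184.5] [-1.8e+02  1.0e-01  1.9e+01] gap 42.8 grip 0.0 F [-0.  -0.3 -0.4] M [-0.01 -0.01  0.01] t 10.4833 q [12. 19. 78.  0. 83. 83.]
```

View pics/g5.png

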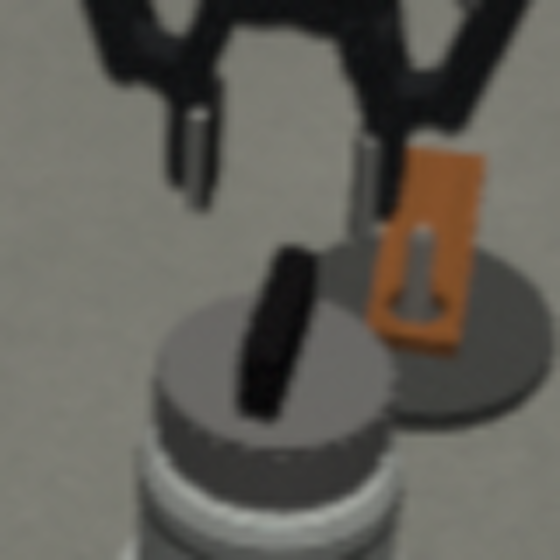

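The open fingers (tips at crop (200,205) and (365,240)) straddle the bar (crop (280,330)). I descend and grip.

```bash
python3 -m handwheel '[[0,-0.1,0,1.5,0,0,0],[0,0,0,1.5,0,0,0],[0,0,0,1.2,0,0,0],[0,0,0,0.8,0,0,0],[0,0,0,0.5,0,0,0],[0,0,0,0.2,0,0,0],[0,0,0,0,0,0,0],[0,0,0,0,0,0,0]]' >/dev/null; python3 d.py 634.8 183.8 127 19; python3 -m handwheel '[[-1,0,0,0,0,0,0],[-1,0,0,0,0,0,0],[-1,0,0,0,0,0,0],[-1,0,0,0,0,0,0],[-1,0,0,0,0,0,0],[-1,0,0,0,0,0,0],[-1,0,0,0,0,0,0],[-1,0,0,0,0,0,0]]' 25 >/dev/null; python3 d.py 634.8 183.8 127 19
```

```text
cm [-0.09  0.03  0.3 ] rad [ 0.    -0.001  0.   ]
[635.5 184.4 130. ] [ 1.8e+02 -1.0e-01  1.9e+01] gap 42.8 grip 0.0 F [ 0.2  0.6 -0.6] M [ 0.04 -0.09  0.04] t 11.2 q [12. 21. 82.  0. 77. 83.]
cm [-0.11  0.03  0.32] rad [ 0.    -0.001  0.   ]
[635.7 184.4 130.2] [ 1.8e+02 -1.0e-01  1.9e+01] gap 13.3 grip 25.8 F [-0.8 -0.   6.2] M [ 0.    0.07 -0.02] t 11.8667 q [12. 21. 82.  0. 77. 83.]
```

```bash
python3 -m handwheel '[[-1,0,0,0,0,0,0],[-1,0,0,0,0,0,0],[-1,0,0,0,0,0,-0.02],[-1,0,0,0,0,0,-0.02],[-1,0,0,0,0,0,0]]' 50 >/dev/null; python3 d.py 634.8 183.8 127 19;  python3 -m handwheel '[[-1,0,0,0,0,0,-0.02],[-1,0,0,0,0,0,-0.02],[-1,0,0,0,0,0,0]]' >/dev/null; python3 d.py 634.8 183.8 127 19
```

```text
cm [-0.11  0.03  0.33] rad [-0.    -0.001  0.041]
[635.7 184.5 130.3] [ 1.80e+02 -1.00e-01  2.14e+01] gap 12.6 grip 50.0 F [-0.6  0.2  6.2] M [ 0.08  0.09 -0.16] t 12.2833 q [12. 21. 82.  0. 77. 80.]
cm [-0.11  0.03  0.33] rad [-0.    -0.001  0.08 ]
[635.7 184.6 130.3] [-1.80e+02 -1.00e-01  2.36e+01] gap 13.0 grip 54.1 F [-1.9  0.9  7.5] M [ 0.18  0.16 -0.73] t 12.5333 q [12. 21. 82.  0. 77. 78.]
```

The torque is rising to 0.73 N m, which is the stop in this direction. I turn the other way.

```bash
python3 -m handwheel '[[-1,0,0,0,0,0,0.04],[-1,0,0,0,0,0,0.04],[-1,0,0,0,0,0,0.03],[-1,0,0,0,0,0,0]]' >/dev/null; python3 d.py 634.8 183.8 127 19;  python3 -m handwheel '[[-1,0,0,0,0,0,0.04],[-1,0,0,0,0,0,0.04],[-1,0,0,0,0,0,0]]' >/dev/null; python3 d.py 634.8 183.8 127 19; python3 -m handwheel '[[-1,0,0,0,0,0,0.05],[-1,0,0,0,0,0,0.05],[-1,0,0,0,0,0,0]]' >/dev/null; python3 d.py 634.8 183.8 127 19
```

```text
cm [-0.12  0.03  0.33] rad [ 0.    -0.002 -0.032]
[635.8 184.4 130.3] [ 1.80e+02 -1.00e-01  1.72e+01] gap 12.9 grip 49.8 F [-0.5 -0.2  6.1] M [ 0.05  0.02 -0.03] t 12.8667 q [12. 21. 82.  0. 77. 85.]
cm [-0.12  0.04  0.33] rad [ 0.    -0.002 -0.112]
[635.9 184.4 130.3] [ 1.80e+02 -1.00e-01  1.26e+01] gap 13.0 grip 49.8 F [ 0.9 -0.4  6.7] M [ 0.   -0.03 -0.03] t 13.1167 q [12. 21. 82. -0. 77. 89.]
cm [-0.11  0.05  0.33] rad [ 0.    -0.002 -0.213]
[635.9 184.4 130.3] [-1.8e+02 -1.0e-01  6.8e+00] gap 13.1 grip 49.8 F [-0.1  0.5  5.9] M [-0.04  0.   -0.04] t 13.3667 q [12. 21. 82. -0. 77. 95.]
```

```bash
python3 -m handwheel '[[-1,0,0,0,0,0,0.08],[-1,0,0,0,0,0,0.08],[-1,0,0,0,0,0,0.08],[-1,0,0,0,0,0,0.08],[-1,0,0,0,0,0,0.08],[-1,0,0,0,0,0,0]]' >/dev/null; python3 d.py 634.8 183.8 127 19;  python3 -m handwheel '[[-1,0,0,0,0,0,0.08],[-1,0,0,0,0,0,0.08],[-1,0,0,0,0,0,0.08],[-1,0,0,0,0,0,0.08],[-1,0,0,0,0,0,0.08],[-1,0,0,0,0,0,0.08],[-1,0,0,0,0,0,0.06],[-1,0,0,0,0,0,0],[-1,0,0,0,0,0,0]]' >/dev/null; python3 d.py 634.8 183.8 127 19
```

```text
cm [-0.1   0.08  0.33] rad [-0.    -0.002 -0.615]
[636.  184.3 130.3] [-1.80e+02 -1.00e-01 -1.62e+01] gap 13.1 grip 49.8 F [ 0.3 -0.2  5.7] M [-0.08 -0.11 -0.06] t 13.8667 q [ 12.  21.  82.  -0.  77. 118.]
cm [-0.06  0.11  0.33] rad [-0.    -0.002 -1.15 ]
[636.  184.1 130.3] [-1.799e+02 -1.000e-01 -4.690e+01] gap 13.1 grip 49.8 F [ 0.8 -0.2  5.5] M [-0.21 -0.07 -0.02] t 14.6167 q [ 12.  21.  82.  -0.  77. 149.]
```

Turned about 1.15 rad with no resistance. I lift it gently and watch the force.

```bash
python3 -m handwheel '[[-1,0,0,-0.15,0,0,0],[-1,0,0,-0.15,0,0,0],[-1,0,0,0,0,0,0]]' >/dev/null; python3 d.py 635 184 230 -46.9;python3 -m handwheel '[[-1,0,0,-0.2,0,0,0],[-1,0,0,-0.2,0,0,0],[-1,0,0,0,0,0,0]]' >/dev/null; python3 d.py 635 184 230 -46.9
```

```text
cm [ 0.01  0.01 -9.82] rad [0.001 0.    0.   ]
[634.9 184.1 131.8] [180.    0.  -46.9] gap 13.0 grip 48.8 F [-0.3 -0.1 -0.8] M [-0.06 -0.09 -0.04] t 14.8667 q [ 12.  21.  82.  -0.  77. 149.]
cm [ 0.01  0.04 -9.34] rad [-0.  0.  0.]
[635.2 184.3 136.6] [-180.     0.   -46.9] gap 12.9 grip 48.7 F [ 0.8 -0.2 -1.4] M [ 0.04 -0.   -0.02] t 15.1167 q [ 12.  21.  81.   0.  78. 149.]
```

Lifted past the 1.5 mm play with only the cap's weight on the wrist, so it is free. I raise it to about 10 cm.

```bash
python3 -m handwheel '[[-1,0,0,-0.5,0,0,0],[-1,0,0,-1,0,0,0],[-1,0,0,-1,0,0,0],[-1,0,0,-1,0,0,0],[-1,0,0,-1,0,0,0],[-1,0,0,-1,0,0,0],[-1,0,0,-1,0,0,0],[-1,0,0,-1,0,0,0],[-1,0,0,-1,0,0,0],[-1,0,0,-0.8,0,0,0],[-1,0,0,0,0,0,0],[-1,0,0,0,0,0,0]]' >/dev/null;python3 -m handwheel '[[-1,0,0,0,0,0,0],[-1,0,0,0,0,0,0],[-1,0,0,0,0,0,0],[-1,0,0,0,0,0,0],[-1,0,0,0,0,0,0],[-1,0,0,0,0,0,0]]' >/dev/null; python3 d.py 635 184 230 -46.9
python3 - <<'E'
from m import *
p=snapshot('scene'); u,v=np.round(proj(p,(600,180,120))).astype(int)
save('g6.png',cv2.resize(p['image'][v-60:v+60,u-60:u+60],None,fx=5,fy=5,interpolation=2))
print([np.round(d['location'],1).tolist()+[d['conf']] for d in place_of(p,'cap_1')+place_of(p,'tag_eye')])
E
```

```text
cm [ 0.01  0.03 -0.09] rad [0. 0. 0.]
[635.1 184.2 229.1] [180.    0.  -46.9] gap 13.1 grip 49.1 F [ 0.2 -0.1 -1.7] M [-0.01 -0.06  0.04] t 16.6167 q [ 12.  17.  76.  -0.  87. 149.]
[[635.6, 185.2, 178.3, 0.69], [654.4, -133.0, 77.1, 0.6], [487.4, 161.8, 12.0, 0.69]]
```

View pics/g6.png

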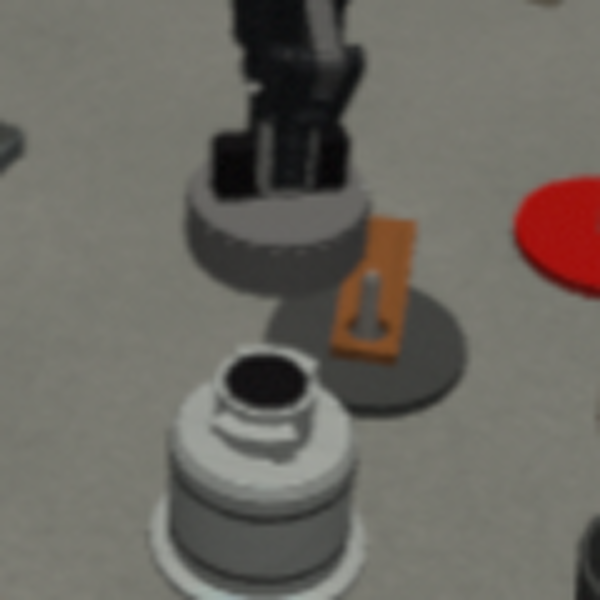

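The cap (crop (280,220)) is held about 10 cm above the open neck (crop (265,380)), and the tag is still on its post (crop (370,310)). I hand in.

```bash
python3 -c "from bench import hand_in; print(hand_in())"
```

```text
the job is handed in; nothing more can be done
None
```

I hung the tag flat on the grey post and let go of it, then turned the nearest canister's cap off clockwise and handed the job in with it held still 10 cm up; the interface returned no verdict.

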